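# Index the sliding stop one hole along

## Task

Move the stop sleeve on the bench rail one hole along, towards the end of the rail where the rectangular steel block lies: press in the spring button in the side of the sleeve, slide the sleeve and stop when the button has popped right out through the next hole, then let go. Do not pull or push the sleeve hard against the locked button, and leave the steel block and the loupe where they are.

Things in the scene. Friction and masses are not known exactly. Their poses are not given: they have to be found in the camera images.
- rail: Indexing rail fixed to the bench: grey foot plate 64 x 290 x 10 mm, grey end posts 40 x 18 mm and 78 mm high (centres at y = +-128 mm), between them a square steel bar 23 x 23 mm along y, its axis 55 mm above the bench. Origin on the bench under the middle of the bar; x across the bar (-x is the side with the button), y along the bar, z up.
- sleeve (a joint): Position of the sleeve along the rail (m), growing towards the rail's +y; starts near 0, locked by the button in its middle hole. The outer holes lie 25 to 45 mm from the middle one, not alike on both sides, so the next one must be felt. Sliding friction about 5 N; play of the 12 mm button in a 13.5 mm hole 0.75 mm each way. A locked sleeve must not be forced with more than about 20 N.
- sleeve_mid (a point): Centre of the sleeve, on the bar's axis, axes as the rail's. Aluminium square tube 30 x 30 x 130 mm, 3 mm walls, round the bar; three round holes in line in its -x wall, at this height. End collars 38 mm square, 6 mm thick, carry stop plates that reach 58 mm out on the +x side and 33 mm down; the 118 mm between them is free to grip from above across the x faces.
- button (a joint): How far the spring button is pressed in (m): 0 = right out (locked), 0.005 = flush with the sleeve's face, 0.008 = held in under the sleeve's wall, 0.0095 = stop. Spring 3 N out, 5 N flush, 6 N in. Pressed flush, its dome lets the hole's edge push it farther in once the sleeve is drawn with some 10 to 15 N; it pops out again in the next hole that is not covered.
- button_tip (a point): Top of the domed end of the spring button, a dark steel pin of 12 mm diameter set in the bar (it stays where it is along the rail), standing 5 mm out of the sleeve's -x face, 20 mm from the bar's axis, at the axis's height. It can be pressed by pinching the sleeve across its x faces with one pad over the button; the sleeve then moves along with the pinch.
- gauge_block_big: Ground steel block 30 x 72 x 24 mm lying on the bench just past one end of the rail (either end); loose. Origin at the centre of its underside.
- loupe: Black eye loupe, 41 mm wide and 31 mm high, standing just past the other end of the rail; loose. Origin at the centre of its underside.
Not all that is in view belongs to the job. Several things have the shape of the gauge_block_big; the one meant has the colours described above.

How it is judged:
By the outcome, as a careful person would: the job done as asked, in the order asked, and still so for the second after the job is handed in, with the robot touching nothing.
It also fails if it takes over 32 s, if anything falls off the work surface, if the arm or the gripper's body presses on something with over 40 N, if the wrist force passes 120 N, or if a joint passes its speed limit or range.

## Robot

A 6-joint arm with a two-finger parallel gripper is mounted at the origin on a cart in front of the work surface, level with it; the furniture and walls round the work are solid. World frame = base frame: x ahead of the robot, y to its left, z up, the work surface at z = 0. Lengths are in mm, angles in degrees, forces in N, time in s.
With the tool pointing down it reaches from about 325 to 925 mm from the base axis. Payload 3.1 kg.
Tool frame: the origin (TCP) lies at the very end of the fingers, on their centre line; the grasp point (between the pads) lies grasp_offset behind it (grasp_offset is the distance from the TCP to the grasp point, in mm); z points along the fingers, y is the line along which they close (so a half turn about z gives the same grasp; the last joint's range is limited). The gripper opens to 85 mm and grips with 20 to 120 N. Pads are 22 mm wide; open, the fingers measure 114 mm over their backs; the gripper's body (76 mm by 85 mm) begins 54 mm behind the grasp point. The pads swing forward as they close: fully open they stand 13 mm farther back than shut.
Start: joints at [-80.856, 12.427, 92.441, -0, 75.132, -6.429], TCP at [167.812, -602.062, 231.3] pointing down, gripper open.
Joint ranges: [-157.48, 157.48], [-44.54, 120.13], [17.64, 146.25], [-64.5, 244.5], [7.68, 150.69], [-147.95, 147.95]. Speed limits (degrees/s): [159.86, 159.86, 180, 180, 180, 180].

## Interface

Orientations are given as [roll, pitch, yaw] about the fixed x, y, z axes, in that order (R = Rz(yaw) Ry(pitch) Rx(roll)).
In Python, from station import * gives the robot as it stands. Calls block until the motion is done:
- goto(position, orientation): joint-space move of the TCP to a pose.
- move_l(position, attitude=None, speed=150): straight line of the TCP; attitude=None keeps the orientation; speed is the mean speed in mm/s.
- move_j(angles): joint-space move.
- grip(opening, squeeze=None): finger opening in mm; squeeze is the grip in N (None keeps the last); returns when the fingers have stopped.
- wait(seconds).
- solve_ik(position, orientation): joint angles nearest the present ones, or None.
- get_obs(): the state.
- get_image(name): name is "scene" or "top" or "wrist"; returns the picture (400x640x3 uint8, red, green, blue); there is no depth.
- get_calibration(name): a dict with "fx", "fy", "cx", "cy" (pixels), "R" (3x3) and "t" (3): a world point X has camera coordinates R X + t; the wrist camera has in their place "mount" (4x4, takes a point from camera to tool coordinates, whose origin is the TCP and whose axes are the flange's). Camera axes: x right, y down, z forward; pixel columns grow to the right and rows downward; lengths in mm; the calibration is good to about 2 mm. A picture is of the moment at which its call begins: read the wrist's pose just before it. get_calibration takes no time and is no camera call.
A pose or a line that the arm cannot do raises Unreachable and nothing moves.
- sign_off(): hands the job in; it is judged then, once.
Trained networks look in the newest picture that a camera, given by its name, has taken for a name from the list of things; names that differ only in an ending like _2 or _b are one class to them, and where a whole thing is asked for, a point or a joint stands for the part that bears it (a point fixed in the world has none). Each returns a list of dicts, best first, with "score" (0 to 1); they miss things now and then, are a little off and sometimes report something else, mostly with a low value. They report only what shows in the picture. A call takes as long as a camera call. They do not tell look-alikes from the thing itself.
- spot_in(name, camera): "extent" ([centre column, centre row, width, height] in pixels, round what is visible of it).
- regions_of(name, camera): "region" (400x640 bool, what is visible of it) and "extent" ([centre column, centre row, width, height] in pixels, round what is visible of it).
The state is a dict: "t": time; "joint_pos": joint angles; "qvel": joint speeds; "effort": joint torques, N m; "tcp_pos": TCP position; "ee_rot": TCP orientation; "wrist_force": force on the tool from outside, world axes, zero at the start; "moment": the same for the moment, N m; "grip_width": finger opening in mm; "grip_force": force on a finger pad.
Only numpy, scipy, OpenCV 4.12 (cv2) and the standard library are available. Lean on these libraries where they do the work, as an engineer would, in place of code of your own. Each camera call takes 0.05 s, during which the arm holds its last target. There are 200 camera calls.

## Working session

There is one attempt and no reset: what is moved stays moved. The work goes in short steps, each a Python script; the robot and the scene stay as the last script left them, time stands still between calls to the robot, and variables do not carry over. Pictures are saved under pics/ and viewed, at most 10 in all, crops included, and the job is handed in when it is done.

```bash
ls; mkdir -p pics; python3 - <<'E'
from station import *
import cv2,numpy as np
for n in ("scene","top"):
    im=get_image(n); cv2.imwrite(f"pics/{n}0.png",im[:,:,::-1])
    c=get_calibration(n); print(n,c)
    for k in ("rail","sleeve","button","gauge_block_big","loupe"):
        print(k,[(np.round(d["extent"]).tolist(),round(d["score"],2)) for d in spot_in(k,n)][:5])
print(get_calibration("wrist"))
o=get_obs();print(o)
try: print(grasp_offset)
except Exception as e: print(e)
E
```

```text
pics
scene {'fx': 474.9766746484022, 'fy': 474.9766746484022, 'cx': 332.40463499536935, 'cy': 210.61225655061136, 'R': array([[-0.62120178, -0.78354102, -0.01310784],
       [-0.59217585,  0.48030885, -0.64701714],
       [ 0.51326028, -0.39416605, -0.76236278]]), 't': array([473.35319196, 278.03255064, 993.1281231 ])}
rail [([366.0, 218.0, 100.0, 84.0], 0.73)]
sleeve [([362.0, 206.0, 59.0, 48.0], 0.96), ([368.0, 218.0, 103.0, 84.0], 0.66)]
button []
gauge_block_big [([253.0, 291.0, 26.0, 37.0], 0.86), ([296.0, 260.0, 30.0, 29.0], 0.71), ([292.0, 224.0, 23.0, 27.0], 0.67)]
loupe [([422.0, 185.0, 17.0, 20.0], 0.76)]
top {'fx': 398.8028537435357, 'fy': 398.8028537435357, 'cx': 314.28901329951384, 'cy': 195.2916238077368, 'R': array([[ 0.02468279, -0.99969086,  0.00299033],
       [-0.9984621 , -0.02480077, -0.0495818 ],
       [ 0.04964063, -0.00176191, -0.99876559]]), 't': array([135.61475624, 536.95064489, 895.24391297])}
rail [([338.0, 210.0, 129.0, 44.0], 0.79)]
sleeve []
button []
gauge_block_big [([270.0, 159.0, 24.0, 33.0], 0.83), ([189.0, 202.0, 37.0, 26.0], 0.8), ([247.0, 202.
[... 511 characters left out ...]
+00]])}
{'t': 0.6, 'joint_pos': array([-8.08555207e+01,  1.24259678e+01,  9.24418012e+01, -4.62417773e-04,
        7.51307192e+01, -6.42787955e+00]), 'qvel': array([-0.00601423,  0.01761892, -0.15637715, -0.05794863,  0.01359859,
        0.03058747]), 'effort': array([-9.25475724e-04, -3.96586204e+01, -3.04030359e+01, -2.12419391e-04,
        1.12158792e-03, -6.37463671e-06]), 'tcp_pos': array([ 167.81292875, -602.06254616,  231.30915012]), 'ee_rot': array([1.79998548e+02, 6.13368026e-04, 1.55724774e+01]), 'wrist_force': array([-0.52323533, -0.94829036,  0.42747316]), 'moment': array([0.04790855, 0.02612203, 0.01795207]), 'grip_force': 0.0, 'grip_width': 85.65944448276997}
18.700000000000003
```

```bash
python3 - <<'E'
import cv2,numpy as np
t=cv2.imread("pics/top0.png");s=cv2.imread("pics/scene0.png")
a=cv2.resize(t[130:270,150:450],(800,373),interpolation=cv2.INTER_CUBIC)
cv2.imwrite("pics/tc.png",a)
b=cv2.resize(s[150:330,220:460],(800,600),interpolation=cv2.INTER_CUBIC)
cv2.imwrite("pics/sc.png",b)
E
```

```text
(no output)
```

View pics/tc.png

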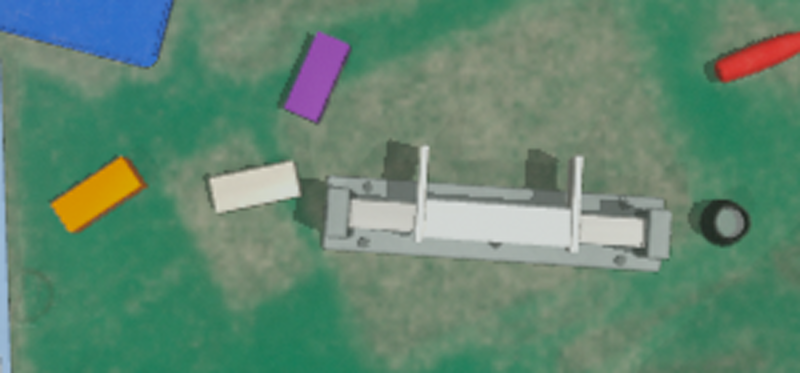

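View pics/sc.png

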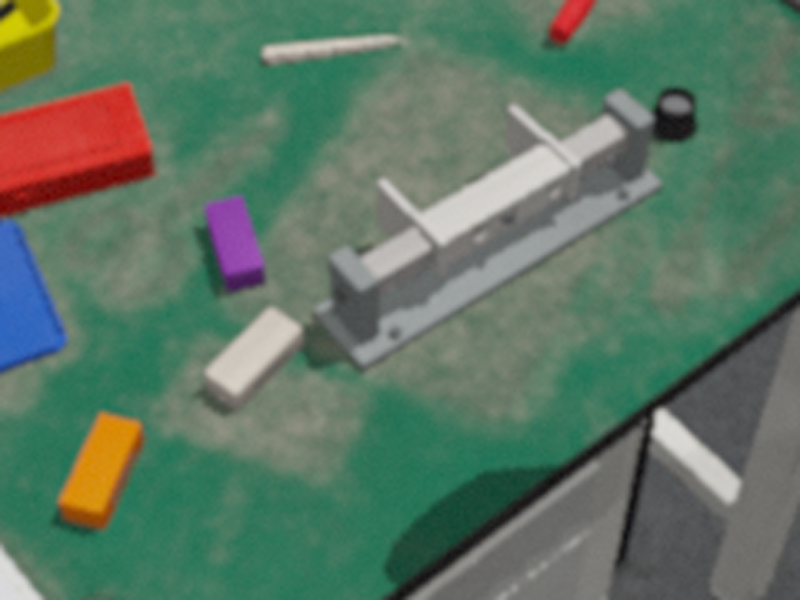

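The top view shows three look-alike blocks: orange at (188,203), purple at (269,159) and pale grey (steel) at (246,199). The pale grey one fits: it is steel-coloured and lies just past the rail's left end (+y), with the black loupe past the other end. The dark button is on the near (-x) side, so the sleeve goes towards world +y.

```bash
cat > h.py <<'E'
from station import *
import numpy as np, cv2
def ray(c,px,R=None,t=None):
    d=np.array([(px[0]-c["cx"])/c["fx"],(px[1]-c["cy"])/c["fy"],1.])
    return d
def fixed_pt(name,px,z):
    c=get_calibration(name); R,t=np.array(c["R"]),np.array(c["t"])
    o=-R.T@t; d=R.T@ray(c,px); return o+d*(z-o[2])/d[2]
def wrist_T(o):
    from scipy.spatial.transform import Rotation as Ro
    T=np.eye(4);T[:3,:3]=Ro.from_euler('xyz',o["ee_rot"],degrees=True).as_matrix();T[:3,3]=o["tcp_pos"]
    return T@np.array(get_calibration("wrist")["mount"])
def wrist_pt(o,px,z):
    T=wrist_T(o); d=T[:3,:3]@ray(get_calibration("wrist"),px); p=T[:3,3]
    return p+d*(z-p[2])/d[2]
def wrist_px(o,X):
    c=get_calibration("wrist");q=np.linalg.inv(wrist_T(o))@np.append(X,1)
    return np.array([c["fx"]*q[0]/q[2]+c["cx"],c["fy"]*q[1]/q[2]+c["cy"]])
E
python3 - <<'E'
from h import *
f=lambda u,v:(u/2.6667+150,v/2.6667+130)
P=[fixed_pt("top",f(*p),10)[:2] for p in [(330,178),(325,248),(660,270),(668,203)]]
print(np.round(P,1)); P=np.array(P)
c=P.mean(0); d=(P[0]+P[1]-P[2]-P[3])/2; print(c,np.linalg.norm(d),np.degrees(np.arctan2(-d[0],d[1])))
print(fixed_pt("top",(246,199),24))
psi=np.degrees(np.arctan2(-d[0],d[1]))
for yaw in (90+psi,-90+psi):
  for z in (36,170): print(yaw,z,solve_ik([c[0],c[1],z],[180,0,yaw]))
E
```

```text
[[528.  241.4]
 [468.  243.9]
 [456.3 -42.6]
 [513.7 -48.6]]
[491.5111221  98.5198593] 288.4659680897895 -2.576489580851215
[520.73050537 302.16071521  24.        ]
87.42351041914878 36 [ 3.30728772e+00  1.27279161e+01  1.16061009e+02 -2.54444375e-14
  5.12110749e+01  5.88377730e+00]
87.42351041914878 170 [ 3.30728772e+00  8.76808669e-01  1.12113478e+02 -2.54444375e-14
  6.70097132e+01  5.88377730e+00]
-92.57648958085122 36 None
-92.57648958085122 170 None
```

```bash
python3 - <<'E'
from h import *
goto([460,98,190],[180,0,87.4])
o=get_obs(); im=get_image("wrist"); cv2.imwrite("pics/w1.png",im[:,:,::-1])
import pickle; pickle.dump({k:o[k] for k in ("tcp_pos","ee_rot")},open("o1.pkl","wb"))
print(o["t"],o["tcp_pos"],o["ee_rot"])
for k in ("rail","sleeve","button"): print(k,[(np.round(d["extent"]).tolist(),round(d["score"],2)) for d in spot_in(k,"wrist")])
print("pred centre bar",wrist_px(o,[491.5,98.5,55]))
E
```

```text
3.2833 [460.37064103  97.40068077 190.12479314] [1.79981928e+02 1.13661404e-02 8.73368709e+01]
rail [([384.0, 171.0, 122.0, 343.0], 0.64)]
sleeve [([393.0, 182.0, 108.0, 167.0], 0.81)]
button [([344.0, 184.0, 6.0, 11.0], 0.46)]
pred centre bar [362.65808179 185.38545343]
```

View pics/w1.png

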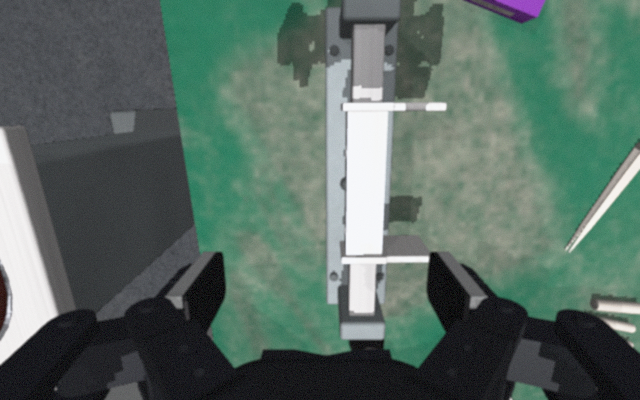

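The wrist view shows the white sleeve top at columns 347–386, the collars at rows 106 and 259, and the dark button at (344,184) on the robot side. Next I measure the sleeve's edges at z = 70.

```bash
python3 - <<'E'
from h import *
import pickle
o=pickle.load(open("o1.pkl","rb")); im=cv2.imread("pics/w1.png"); g=im.min(2).astype(float)
M=[]
for r in (130,150,170,200,220,240):
    L=g[r]; th=200
    cs=[c for c in range(335,395) if L[c]>th]; a,b=cs[0],cs[-1]
    a=a-(L[a]-th)/(L[a]-L[a-1]); b=b+(L[b]-th)/(L[b]-L[b+1])
    A,B=wrist_pt(o,(a,r),70),wrist_pt(o,(b,r),70); M.append((A+B)/2); print(r,round(a,1),round(b,1),A[:2].round(1),B[:2].round(1),round(B[0]-A[0],1))
M=np.array(M); p=np.polyfit(M[:,1],M[:,0],1); print("slope deg",np.degrees(np.arctan(p[0])),"x at y",p)
bt=wrist_pt(o,(343.5,184),55); print("button",bt, "axis x there",np.polyval(p,bt[1]))
C=[wrist_pt(o,(365,r),74) for r in (106,259)]; print(C, "mid y",(C[0]+C[1])/2)
E
```

```text
130 347.0 387.4 [478.9 145.8] [509.5 144.4] 30.7
150 346.4 386.5 [477.9 130.7] [508.9 129.2] 31.0
170 346.6 385.5 [477.6 115. ] [508.1 113.6] 30.5
200 346.4 384.2 [476.7  90.6] [507.1  89.2] 30.4
220 345.9 382.8 [475.8  73.7] [505.8  72.3] 30.0
240 345.6 382.1 [475.   56.2] [505.2  54.8] 30.2
slope deg 2.5891713087500356 x at y [4.52203499e-02 4.87631277e+02]
button [475.47269891 100.44871484  55.        ] axis x there 492.17360295474975
[array([492.35013221, 162.79882548,  74.        ]), array([490.37986324,  40.14155868,  74.        ])] mid y [491.36499772 101.47019208  74.        ]
```

```bash
python3 - <<'E'
from h import *
y=101; x=487.63+0.04522*y
grip(60,40)
goto([x,y,110],[180,0,87.4])
move_l([x,y,33.5],[180,0,87.4])
o=get_obs(); print(o["t"],o["tcp_pos"].round(2),o["ee_rot"].round(2),o["wrist_force"].round(2))
grip(26,40)
for i in range(2):
    o=get_obs(); print(o["t"],o["tcp_pos"].round(2),o["wrist_force"].round(2),o["moment"].round(2),o["grip_width"],o["grip_force"]); wait(0.15)
im=get_image("wrist"); cv2.imwrite("pics/w2.png",im[:,:,::-1])
E
```

```text
4.9583 [493.56 101.12  35.1 ] [ 1.7983e+02 -2.0000e-02  8.7400e+01] [ 0.19 -0.33  0.2 ]
5.3333 [492.15 101.09  34.61] [-3.63 -0.05  6.01] [-0.01  0.53  0.09] 29.30295571438689 41.90088663250208
5.4833 [492.15 101.09  34.62] [-4.55 -0.16  6.79] [-0.03  0.51  0.08] 29.50902556466843 41.90833456814289
```

View pics/w2.png

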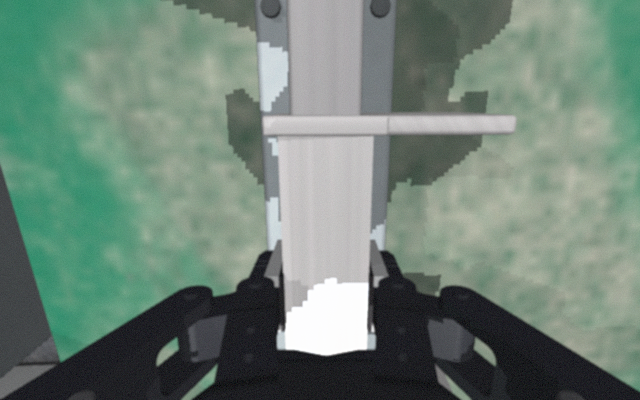

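The pads closed to 29.5 mm, so the button is pressed flush and the side load is small (about 5 N). I'll start drawing carefully.

```bash
cat >> h.py <<'E'
U=np.array([0.0452,0.99898,0]); P0=np.array([492.2,101.,33.5])
def F(o): return -float(o["wrist_force"]@U)
def S(o): return float((o["tcp_pos"]-P0)@U)
def step(s,speed=10): move_l((P0+U*s).tolist(),None,speed); return get_obs()
E
python3 - <<'E'
from h import *
for s in np.arange(0.3,4.01,0.3):
    o=step(s); print(round(o["t"],2),round(s,2),round(S(o),2),round(F(o),1),o["wrist_force"].round(1),round(o["grip_width"],2))
    if F(o)>16: print("stop"); break
E
```

```text
5.93 0.3 0.11 0.8 [-4.5 -0.6  6.5] 29.41
6.18 0.6 0.1 3.0 [-3.5 -2.9  6.7] 29.48
6.43 0.9 0.09 3.1 [-5.5 -2.9  7.6] 29.26
6.68 1.2 0.13 5.2 [-5.4 -5.   7.2] 29.52
6.93 1.5 0.28 4.9 [-5.1 -4.7  5.8] 29.53
7.18 1.8 0.55 4.9 [-4.7 -4.7  7.8] 29.61
7.43 2.1 0.77 5.3 [-4.9 -5.1  7. ] 29.39
7.68 2.4 1.01 6.1 [-5.2 -5.8  7.8] 29.76
7.93 2.7 1.4 5.4 [-4.6 -5.2  6.8] 29.69
8.18 3.0 1.61 6.6 [-5.1 -6.3  7.7] 29.47
8.43 3.3 1.81 6.1 [-4.7 -5.9  7. ] 29.4
8.68 3.6 1.97 5.9 [-6.  -5.7  7.7] 29.41
8.93 3.9 2.14 7.9 [-5.7 -7.6  7.6] 29.86
```

```bash
python3 - <<'E'
from h import *
for s in np.arange(4.5,14.1,0.6 if 0 else 0.8):
    o=step(s); print(round(o["t"],2),round(s,2),round(S(o),2),round(F(o),1),o["wrist_force"].round(1),round(o["grip_width"],2))
    if F(o)>17.5: print("stop"); break
E
```

```text
9.18 4.5 2.45 8.3 [-5.7 -8.1  7.8] 29.5
9.43 5.3 3.0 8.3 [-5.2 -8.1  7.5] 29.68
9.68 6.1 3.74 9.0 [-4.3 -8.8  8.2] 29.7
9.93 6.9 5.01 7.6 [-5.1 -7.4  7.3] 29.38
10.18 7.7 6.17 6.2 [-5.5 -6.   7.1] 29.69
10.43 8.5 7.21 6.4 [-5.1 -6.2  7.2] 29.9
10.68 9.3 8.12 4.6 [-4.6 -4.4  7.2] 29.47
10.93 10.1 9.0 4.6 [-4.6 -4.4  7.5] 29.55
11.18 10.9 9.79 4.6 [-5.  -4.3  7.1] 29.34
11.43 11.7 10.6 5.4 [-4.1 -5.2  6.9] 29.63
11.68 12.5 11.39 5.3 [-4.3 -5.1  7.7] 29.41
11.93 13.3 12.22 5.0 [-4.9 -4.7  7.4] 29.45
```

```bash
python3 - <<'E'
from h import *
o=step(22,15); print(round(o["t"],2),22,round(S(o),2),round(F(o),1))
a=cv2.imread("pics/w2.png"); im=get_image("wrist"); cv2.imwrite("pics/w3.png",im[:,:,::-1])
g=lambda i:cv2.cvtColor(i[90:160,290:365],cv2.COLOR_BGR2GRAY).mean(1)
print("collar row before/after",np.abs(np.diff(g(a))).argmax(),np.abs(np.diff(g(im[:,:,::-1]))).argmax())
for s in np.arange(22.8,48,0.8):
    o=step(s); print(round(o["t"],2),round(s,2),round(S(o),2),round(F(o),1),o["wrist_force"].round(1),round(o["grip_width"],2))
    if F(o)>10: print("stop"); break
E
```

```text
12.67 22 21.0 4.8
collar row before/after 43 46
12.97 22.8 21.76 3.7 [-5.6 -3.5  7.5] 29.28
13.22 23.6 22.55 4.5 [-5.1 -4.2  6.9] 29.66
13.47 24.4 23.33 4.0 [-4.8 -3.8  7.2] 29.43
13.72 25.2 24.11 5.6 [-4.9 -5.4  6.8] 29.12
13.97 26.0 24.94 4.4 [-5.3 -4.2  7.2] 29.53
14.22 26.8 25.72 4.2 [-4.6 -4.   7.3] 29.29
14.47 27.6 26.53 5.6 [-4.6 -5.4  7. ] 29.64
14.72 28.4 27.34 3.9 [-4.8 -3.7  7.4] 29.62
14.97 29.2 28.14 5.4 [-6.  -5.2  8. ] 29.41
15.22 30.0 28.94 4.7 [-5.  -4.5  7.7] 29.85
15.47 30.8 29.75 4.0 [-5.4 -3.7  7.2] 29.33
15.72 31.6 30.53 5.0 [-5.  -4.8  7. ] 29.34
15.97 32.4 31.35 5.2 [-4.8 -5.   6.4] 29.32
16.22 33.2 32.15 4.6 [-4.3 -4.4  7.8] 29.19
16.47 34.0 32.94 5.2 [-6.3 -5.   7.5] 29.28
16.72 34.8 33.75 4.3 [-4.1 -4.2  7. ] 29.52
16.97 35.6 34.56 5.2 [-5.7 -5.   7. ] 29.65
17.22 36.4 35.4 3.9 [-4.9 -3.6  8. ] 29.44
17.47 37.2 36.27 3.8 [-5.4 -3.5  8.3] 29.94
17.72 38.0 37.22 3.6 [-4.4 -3.4  6.8] 29.47
17.97 38.8 38.19 2.9 [-5.2 -2.7  7.4] 29.48
18.22 39.6 39.37 1.7 [-5.3 -1.5  6.8] 29.66
18.47 40.4 40.58 0.1 [-3.9  0.1  6.4] 29.35
18.72 41.2 42.21 -3.2 [-4.9  3.4  5.8] 29.2
18.97 42.0 42.57 -0.8 [-4.5  1.   6.4] 29.21
19.22 42.8 42.75 1.7 [-5.  -1.4  6.8] 29.82
19.47 43.6 43.0 3.3 [-5.3 -3.   7.2] 29.48
19.72 44.4 43.51 4.4 [-4.7 -4.2  7.6] 29.53
19.97 45.2 44.2 4.4 [-5.  -4.2  7.3] 29.72
20.22 46.0 44.8 3.9 [-5.  -3.7  7.8] 29.82
20.47 46.8 44.98 8.0 [-5.4 -7.7  7.7] 29.7
20.72 47.6 45.11 9.6 [-6.2 -9.4  9.3] 29.73
```

Force rose to 9.6 N with the travel stopped at about 45 mm, after the spring had drawn the sleeve in at 38–42 mm, so the button has locked. I'll relax the load, release, lift away and check.

```bash
python3 - <<'E'
from h import *
o=step(45.0); print(round(o["t"],2),round(S(o),2),round(F(o),1))
o=step(44.4); print(round(o["t"],2),round(S(o),2),round(F(o),1))
p=P0+U*44.4
grip(58)
o=get_obs(); print(o["t"],o["wrist_force"].round(1))
move_l([p[0],p[1],110],None,120)
goto([462,101,190],[180,0,87.4]); wait(0.2)
o=get_obs(); im=get_image("wrist"); cv2.imwrite("pics/w4.png",cv2.resize(im[60:300,240:460,::-1],(550,600),interpolation=cv2.INTER_CUBIC))
cv2.imwrite("pics/s4.png",cv2.resize(get_image("scene")[150:300,220:460,::-1],(800,500),interpolation=cv2.INTER_CUBIC))
print(get_obs()["t"],[(np.round(d["extent"]).tolist(),round(d["score"],2)) for d in spot_in("button","wrist")], "button pred",wrist_px(o,[473,100.5,55]))
E
```

```text
21.12 44.93 1.2
21.38 44.85 -0.9
21.7583 [ 0.5  0.2 -0.2]
23.325 [] button pred [340.95030913 189.19936615]
```

View pics/w4.png

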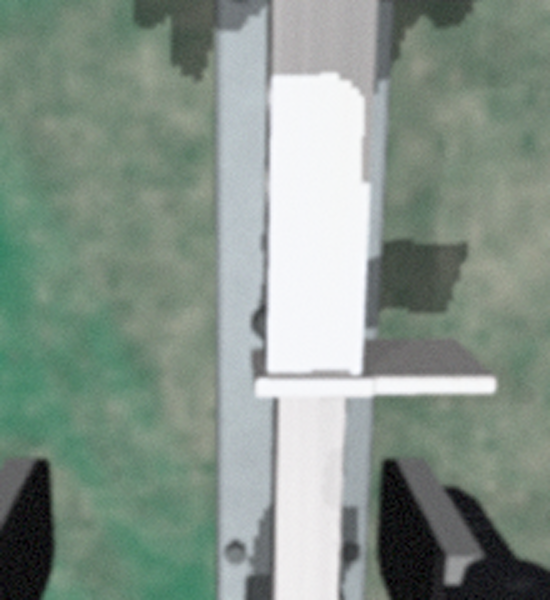

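View pics/s4.png

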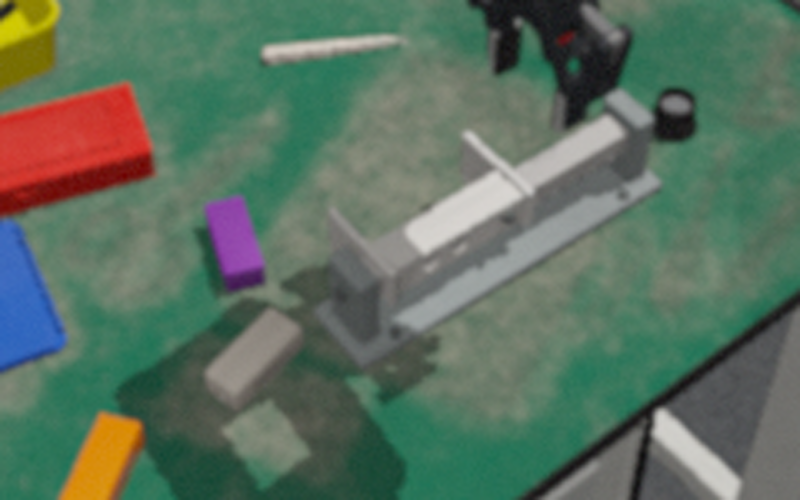

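The close view shows the dark button standing out of the sleeve's robot-side face again at crop (260,320), wrist (344,188), beside the trailing collar. In the scene view the two empty holes lie towards the block, and the block and loupe haven't moved. Handing in.

```bash
python3 -c "
from station import *
print(sign_off(), get_obs()['t'])"
```

```text
the job is handed in; nothing more can be done
the job is handed in; nothing more can be done
```

The sleeve is one hole along towards the steel block (about 45 mm), with the button out through the new hole; pull stayed under 10 N, block and loupe untouched, and the job was handed in at about 23 s.

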